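Lay out the samples beside the meter

ROBOT

A 7-joint arm with a two-finger parallel gripper is mounted at the origin on the work surface. World frame = base frame: x ahead of the robot, y to its left, z up, the work surface at z = 0. Lengths are in m, angles in rad, forces in N, time in s.
With the tool pointing down it reaches from about 0.4 to 0.9 m from the base axis. Payload 5.6 kg.
Tool frame: the origin (TCP) lies midway between the tips of the shut fingers; the grasp point (between the pads) lies 19 mm behind it; z points along the fingers, y is the line along which they close (so a half turn about z gives the same grasp; the last joint's range is limited). The gripper opens to 92 mm and grips with 3 to 60 N. Pads are 20 mm wide; open, the fingers measure 128 mm over their backs; the gripper's body (75 mm by 189 mm) begins 69 mm behind the grasp point.
Start: joints at [-1.307, 0.468, -0.012, 1.603, 0.006, 1.071, -0.056], TCP at [0.196, 0.62, 0.175] pointing down, gripper open.
Joint ranges: [-2.53, 2.53], [-0.31, 2.02], [-1.57, 1.55], [0.28, 2.44], [-1.29, 4.43], [0.15, 1.84], [-2.92, 2.92]. Speed limits (rad/s): [2.57, 2.57, 3.14, 3.14, 3.14, 3.14, 3.14].

INTERFACE

Orientations are given as a 3x3 rotation matrix whose columns are the frame's x, y, z axes.
In Python, from station import env, effector, solver, viewer, workorder, search_frame, tip_of gives the robot as it stands. Calls block until the motion is done:
- env.reach(position, orientation): joint-space move of the TCP to a pose.
- env.movel(position, frame=None, rate=0.15): straight line of the TCP; frame=None keeps the orientation; rate is the mean speed in m/s.
- env.goto_joints(angles): joint-space move.
- effector.release() and effector.grasp(squeeze=None): open the fingers fully, or close them until they stop; squeeze is the grip in N (None keeps the last).
- env.pause(seconds).
- solver.inverse_kinematics(position, orientation): joint angles nearest the present ones, or None.
- env.sense(): the state.
- viewer.read_camera(name): name is "scene" or "side" or "wrist"; returns (picture, depth): 420x560x3 uint8, red, green, blue; 420x560 float32, m along the optical axis (not along the pixel's ray), 0 where there is no reading.
- viewer.camera_info(name): a dict with "intrinsics" (3x3 intrinsics, pixels), "dist_coeffs" ([k1, k2, p1, p2, k3] as OpenCV has them; the pictures are not rectified), "eye" and "rotation" of the camera in the world; the wrist camera has in their place "T_tool_cam" (4x4, takes a point from camera to tool coordinates, whose origin is the TCP and whose axes are the flange's). Camera axes: x right, y up, looking along -z (the intrinsics and any distortion apply to the point x, -y, -z); pixel columns grow to the right and rows downward; lengths in m; the calibration is good to about 2 mm. A picture is of the moment at which its call begins: read the wrist's pose just before it. camera_info takes no time and is no camera call.
A pose or a line that the arm cannot do raises env.PlanningError and nothing moves.
- workorder.finish_job(): hands the job in; it is judged then, once.
Trained networks look in the newest picture that a camera, given by its name, has taken for a name from the list of things; names that differ only in an ending like _2 or _b are one class to them, and where a whole thing is asked for, a point or a joint stands for the part that bears it (a point fixed in the world has none). Each returns a list of dicts, best first, with "score" (0 to 1); they miss things now and then, are a little off and sometimes report something else, mostly with a low value. They report only what shows in the picture. A call takes as long as a camera call.
- search_frame(camera, name): "at" ([x, y, z] in m, in world coordinates, good to about 4 mm: the middle of the surface that is visible of it).
- tip_of(camera, name): "at" ([x, y, z] in m, in world coordinates, good to about 4 mm: a listed point, or the origin of a listed thing).
The state is a dict: "t": time; "joint_positions": joint angles; "joint_velocities": joint speeds; "tau": joint torques, N m; "ee_pos": TCP position; "tcp_rot": TCP orientation; "wrist_force": force on the tool from outside, world axes, zero at the start; "moment": the same for the moment, N m; "gripper_width": finger opening in m; "grasp_force": force on a finger pad.
Only numpy, scipy, OpenCV 4.12 (cv2) and the standard library are available. Lean on these libraries where they do the work, as an engineer would, in place of code of your own. Each camera call takes 0.05 s, during which the arm holds its last target. There are 200 camera calls.

TASK

Lay out the next set of samples for reading: put the white dish in the middle of the square mat with the shortest of the three amber vials standing in the middle of the dish, the tallest vial on the middle of the round mat, and the middle-sized vial on the bare bench midway between the two mats. Stand the jar to the left of the meter (as seen from the robot), in line with the middle of that end and about 3 cm clear of it. Everything must end upright and let go of, and the dropper bottle and the timer must be left where they stand.

Things in the scene. Friction and masses are not known exactly. Their poses are not given: they have to be found in the camera images.
- dish: round open porcelain dish, white, 60 mm outer diameter, 18 mm high, 3 mm wall, 4 mm thick floor (54 mm wide inside); origin at the centre of its underside, z up; loose, about 80 g; can be gripped across its outside
- short_vial: upright screw-cap glass vial, amber with a white paper label and a bare aluminium cap of the same diameter as the body; a plain cylinder 26 mm in diameter and 58 mm tall, the shortest and thinnest of the three vials; origin at the centre of its underside, z up; loose, about 50 g
- middle_vial: upright screw-cap glass vial, amber with a white paper label and a bare aluminium cap of the same diameter as the body; a plain cylinder 32 mm in diameter and 78 mm tall, the middle one of the three vials; origin at the centre of its underside, z up; loose, about 80 g
- tall_vial: upright screw-cap glass vial, amber with a white paper label and a bare aluminium cap of the same diameter as the body; a plain cylinder 38 mm in diameter and 100 mm tall, the tallest and thickest of the three vials; origin at the centre of its underside, z up; loose, about 130 g
- jar: squat white plastic jar with a black screw lid and a paper label, a plain cylinder 54 mm in diameter and 62 mm tall; origin at the centre of its underside, z up; loose, about 120 g
- square_mat: square black rubber mat 80 x 80 mm, 4 mm thick, fixed to the bench; origin at the centre of its underside (bench height). Its y axis lies along the line through the centres of the two mats, which are always 200 mm apart, either one on the left; the two mats lie roughly left and right of each other
- round_mat: round black rubber mat 80 mm in diameter, 4 mm thick, fixed to the bench; origin at the centre of its underside (bench height)
- meter: white bench meter, fixed: a low box 90 mm (its x) by 150 mm (its y) and 38 mm high with a display on its left half and a round well on its right half; origin at the centre of its underside. Its x axis points away from the robot and its y axis to the robot's left (within 15 degrees), so its left end face is 75 mm from the origin along +y and the jar (27 mm radius, 30 mm gap) belongs 132 mm from the origin along +y
- dropper: bystander, to be left alone: white plastic dropper bottle with black collar and thin rubber teat, 40 mm in diameter, 108 mm tall; origin at the centre of its underside; loose
- timer: bystander, to be left alone: flat grey bench timer with a display and two white buttons, 55 mm (x) by 65 mm (y) and 22 mm high; origin at the centre of its underside; loose

How it is judged:
By the outcome, as a careful person would: the job done as asked, in the order asked, and still so for the second after the job is handed in, with the robot touching nothing.
It also fails if it takes over 128 s, if anything falls off the work surface, if the arm or the gripper's body presses on something with over 40 N, if the wrist force passes 120 N, or if a joint passes its speed limit or range.

## Working session

There is one attempt and no reset: what is moved stays moved. The work goes in short steps, each a Python script; the robot and the scene stay as the last script left them, time stands still between calls to the robot, and variables do not carry over. Pictures are saved under pics/ and viewed, at most 14 in all, crops included, and the job is handed in when it is done.

```bash
ls; mkdir -p pics; python3 - <<'E'
from station import *
from station import env,viewer,search_frame,tip_of
import cv2,numpy as np
for c in ("scene","side"):
    p,d=viewer.read_camera(c); cv2.imwrite(f"pics/{c}0.png",p[:,:,::-1])
    i=viewer.camera_info(c); print(c,np.round(i["eye"],3),np.round(i["rotation"],3).tolist(),np.round(i["intrinsics"],1).tolist(),i["dist_coeffs"])
    for n in "dish short_vial middle_vial tall_vial jar square_mat round_mat meter dropper timer".split():
        print(n,[(np.round(r["at"],3).tolist(),round(r["score"],2)) for r in tip_of(c,n)[:3]])
print(env.sense()["t"],np.round(viewer.camera_info("wrist")["T_tool_cam"],3).tolist())
E
```

```text
pics
scene [1.607 0.42  0.771] [[-0.399, -0.497, 0.771], [0.917, -0.215, 0.336], [-0.001, 0.841, 0.541]] [[511.8, 0.0, 282.9], [0.0, 511.8, 214.4], [0.0, 0.0, 1.0]] [0.01548151 0.         0.         0.         0.        ]
dish [([0.648, 0.122, 0.003], 0.96)]
short_vial []
middle_vial [([0.66, -0.268, 0.002], 0.57)]
tall_vial [([0.588, 0.351, -0.002], 0.97)]
jar [([0.632, -0.005, 0.002], 0.85)]
square_mat [([0.49, 0.103, -0.0], 0.62)]
round_mat [([0.477, -0.095, -0.0], 0.6), ([0.658, -0.272, -0.001], 0.57)]
meter [([0.493, -0.385, 0.0], 0.9), ([0.592, 0.347, -0.001], 0.75), ([0.649, -0.136, -0.001], 0.69)]
dropper [([0.649, -0.139, -0.0], 0.98), ([0.643, 0.253, 0.002], 0.75), ([0.66, -0.268, -0.001], 0.31)]
timer [([0.445, 0.357, 0.001], 0.61)]
side [0.415 0.817 0.649] [[-0.992, 0.059, -0.109], [-0.123, -0.587, 0.8], [-0.017, 0.807, 0.59]] [[398.5, 0.0, 283.9], [0.0, 398.5, 205.3], [0.0, 0.0, 1.0]] [0.02100482 0.         0.         0.         0.        ]
dish [([0.648, 0.125, 0.002], 0.81)]
short_vial [([0.642, 0.251, -0.003], 0.63)]
middle_vial [([0.665, -0.266, -0.003], 0.46)]
tall_vial [([0.585, 0.351, -0.002], 0.76), ([0.454, 0.359, -0.002], 0.69), ([0.665, -0.267, -0.001], 0.16)]
jar [([0.634, -0.003, -0.001], 0.76)]
square_mat [([0.495, 0.106, -0.001], 0.63)]
round_mat [([0.475, -0.095, -0.004], 0.65)]
meter [([0.493, -0.386, -0.0], 0.73), ([0.638, -0.004, -0.002], 0.47), ([0.643, 0.25, 0.001], 0.46)]
dropper [([0.645, -0.142, -0.001], 0.78)]
timer [([0.454, 0.36, -0.002], 0.63)]
1.1 [[0.0, 0.957, 0.291, 0.083], [1.0, -0.0, -0.0, -0.001], [-0.0, 0.291, -0.957, -0.211], [0.0, 0.0, 0.0, 1.0]]
```

View pics/scene0.png

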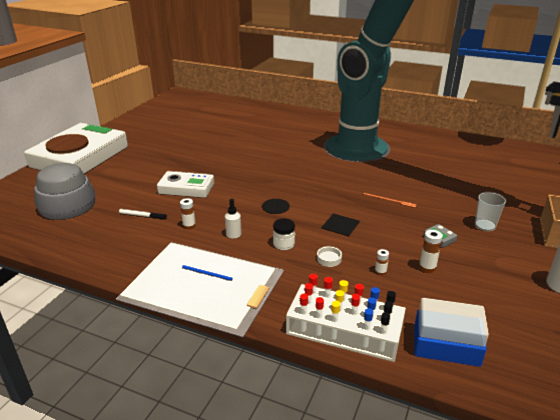

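View pics/side0.png

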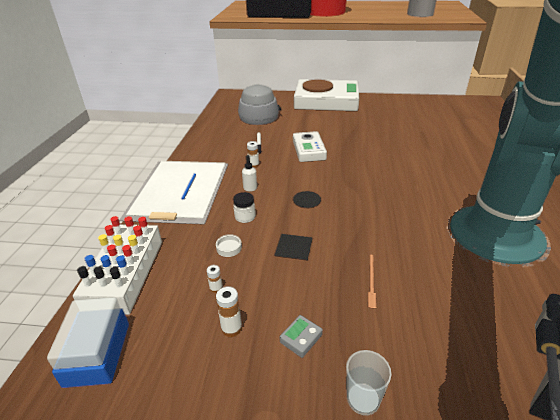

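The two pictures agree with the detector. In the side view the short vial is at (214,278), the tall one at (229,310), the middle one at (253,152) and the dish at (229,245). The square mat at (294,247) is on the left and the round mat at (307,200) on the right. Next I'll use overhead wrist views for precise fits.

```bash
cat > h.py <<'E'
from station import env,effector,solver,viewer,workorder,search_frame,tip_of
import numpy as np,cv2
R=np.array([[0,1,0],[1,0,0],[0,0,-1.]])   # tool x = world y, fingers close along world x
def cloud(name,file=None):
    s=env.sense(); p,d=viewer.read_camera(name); i=viewer.camera_info(name)
    if name=="wrist":
        T=np.eye(4);T[:3,:3]=s["tcp_rot"];T[:3,3]=s["ee_pos"];T=T@np.array(i["T_tool_cam"])
        C,e=T[:3,:3],T[:3,3]
    else: C,e=np.array(i["rotation"]),np.array(i["eye"])
    v,u=np.mgrid[:420,:560]
    n=cv2.undistortPoints(np.stack([u,v],-1).reshape(-1,1,2).astype(float),np.array(i["intrinsics"]),np.array(i["dist_coeffs"])).reshape(420,560,2)
    P=np.stack([n[...,0]*d,-n[...,1]*d,-d],-1)@C.T+e
    P[d<=0]=np.nan
    if file: cv2.imwrite(file,p[:,:,::-1])
    return P,p
def near(P,c,r,z0,z1):
    with np.errstate(invalid='ignore'):
        return (np.hypot(P[...,0]-c[0],P[...,1]-c[1])<r)&(P[...,2]>z0)&(P[...,2]<z1)
E
python3 - <<'E'
from h import *
s=env.sense();print(np.round(s["tcp_rot"],2).tolist(),viewer.camera_info("wrist")["intrinsics"])
O=dict(dish=(.648,.123,.018,.03),short=(.642,.251,.058,.013),middle=(.662,-.267,.078,.016),tall=(.587,.351,.1,.019),jar=(.633,-.004,.062,.027))
for k,y in enumerate((.17,-.2)):
    env.reach([.55,y,.3],R); print(np.round(env.sense()["joint_positions"],2),env.sense()["t"])
    P,p=cloud("wrist",f"pics/w{k}.png"); np.savez(f"w{k}.npz",P=P,p=p)
    for n,(x,yy,h,r) in O.items():
        m=near(P,(x,yy),r+.02,h-.006,h+.008); q=P[m]
        if len(q)>30:
            (cx,cy),rr=cv2.minEnclosingCircle(q[:,:2].astype(np.float32)); print(n,len(q),round(cx,4),round(cy,4),round(rr,4),"med z",np.round(np.median(q[:,2]),4))
    g=p.max(-1)<50
    for n,c in dict(square=(.4925,.105),round=(.476,-.095)).items():
        m=near(P,c,.075,-.005,.012)&g; q=P[m][:,:2].astype(np.float32)
        if len(q)>100: print(n,len(q),cv2.minAreaRect(q),cv2.minEnclosingCircle(q),np.median(P[m][:,2]))
    q=P[near(P,(.493,-.385),.12,.03,.046)][:,:2].astype(np.float32)
    if len(q)>100: print("meter",len(q),cv2.minAreaRect(q))
E
```

```text
[[-0.95, 0.3, 0.0], [0.3, 0.95, 0.0], [-0.0, 0.0, -1.0]] [[368.81997749   0.         273.1820334 ]
 [  0.         368.81997749 210.71758398]
 [  0.           0.           1.        ]]
[-0.78  0.25  0.52  1.66 -0.13  1.27 -0.24] 3.2
dish 371 0.6456 0.1238 0.0303 med z 0.0184
short 373 0.644 0.2517 0.0132 med z 0.0592
tall 739 0.5863 0.3493 0.0189 med z 0.1013
jar 1114 0.6319 -0.003 0.0275 med z 0.0631
square 2863 ((0.4919480085372925, 0.1010221466422081), (0.08241105824708939, 0.08086083829402924), 84.72776794433594) ((0.49133819341659546, 0.0999077707529068), 0.05568944662809372) 0.0051672679338296
round 1635 ((0.48719483613967896, -0.09215796738862991), (0.1038871556520462, 0.07831414043903351), 14.194684982299805) ((0.4897574782371521, -0.08359692990779877), 0.0569709911942482) 0.005174121946147081
[-0.32  0.3   0.78  1.65 -0.22  1.28  0.5 ] 4.6333
middle 513 0.6586 -0.2686 0.0162 med z 0.0792
jar 881 0.6329 -0.0064 0.0267 med z 0.0632
round 2785 ((0.47508519887924194, -0.09724138677120209), (0.07550445944070816, 0.0768493190407753), 89.49345397949219) ((0.4750024974346161, -0.09739421308040619), 0.03903432562947273) 0.0053072441525331415
meter 5520 ((0.49066171050071716, -0.3847537636756897), (0.09070004522800446, 0.15022090077400208), 14.064717292785645)
```

```bash
cat >> h.py <<'E'
def move(src,dst,h,base,squeeze,zt=.2):
    """h: TCP height above the thing's underside; base: height of the support at dst"""
    env.reach([*src,zt],R); effector.release()
    env.movel([*src,h],rate=.15); effector.grasp(squeeze)
    s=env.sense(); print("grip",round(s["gripper_width"],4),round(s["grasp_force"],1),s["t"])
    env.movel([*src,zt],rate=.2); w=env.sense()["gripper_width"]
    env.reach([*dst,zt],R); env.movel([*dst,base+.02+h],rate=.2); env.movel([*dst,base+.001+h],rate=.04)
    s=env.sense(); print("held",round(w,4),round(s["gripper_width"],4),np.round(s["ee_pos"],4),np.round(s["wrist_force"],1))
    effector.release(); env.movel([*dst,zt],rate=.2); print("t",env.sense()["t"])
E
python3 - <<'E'
from h import *
move((.6456,.1238),(.4919,.101),.004,.004,15)
env.reach([.49,.06,.3],R)
P,p=cloud("wrist","pics/d.png")
q=P[near(P,(.492,.101),.05,.017,.03)]; print("dish",len(q),cv2.minEnclosingCircle(q[:,:2].astype(np.float32)),np.median(q[:,2]))
m=near(P,(.492,.101),.075,-.005,.012)&(p.max(-1)<50); print("mat",cv2.minAreaRect(P[m][:,:2].astype(np.float32)))
E
```

```text
grip 0.0003 0.0 9.025
held 0.0002 0.0005 [0.4919 0.1009 0.0089] [0.4 0.4 0.6]
t 14.9417
dish 0 ((0.0, 0.0), 0.0) nan
mat ((0.4910472333431244, 0.10181917250156403), (0.07897358387708664, 0.07811281085014343), 85.2743911743164)
  return _methods._mean(a, axis=axis, dtype=dtype,
  ret = ret.dtype.type(ret / rcount)
```

View pics/d.png

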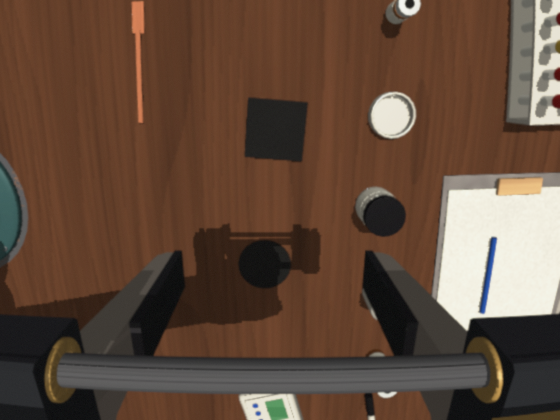

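The fingers closed on nothing: the dish is upright and still at about (392,115) in the picture, with the mat empty. The fingertips probably sit higher when open. I'll descend with a force guard to find the real bottom.

```bash
python3 - <<'E'
from h import *
P,p=cloud("wrist")
q=P[near(P,(.6456,.1238),.05,.012,.026)][:,:2].astype(np.float32);(cx,cy),r=cv2.minEnclosingCircle(q);print(cx,cy,r)
np.save("dish.npy",[cx,cy])
env.reach([cx,cy,.1],R); env.movel([cx,cy,.006],rate=.12)
f0=env.sense()["wrist_force"]
z=.004
while z>-.02:
    env.movel([cx,cy,z],rate=.03); s=env.sense(); f=s["wrist_force"]-f0
    if abs(f[2])>2: break
    z-=.002
print(z,s["ee_pos"],f,s["gripper_width"],s["t"])
cloud("side","pics/s1.png")
im=cv2.imread("pics/s1.png")[150:330,140:330]; cv2.imwrite("pics/s1c.png",cv2.resize(im,None,fx=3,fy=3))
E
```

```text
0.6454948782920837 0.12296105921268463 0.030345452949404716
-0.020000000000000004 [ 0.64536177  0.12297793 -0.01814628] [ 1.27998057 -0.08316753 -0.95716458] 0.09237192070774738 20.5
```

View pics/s1c.png

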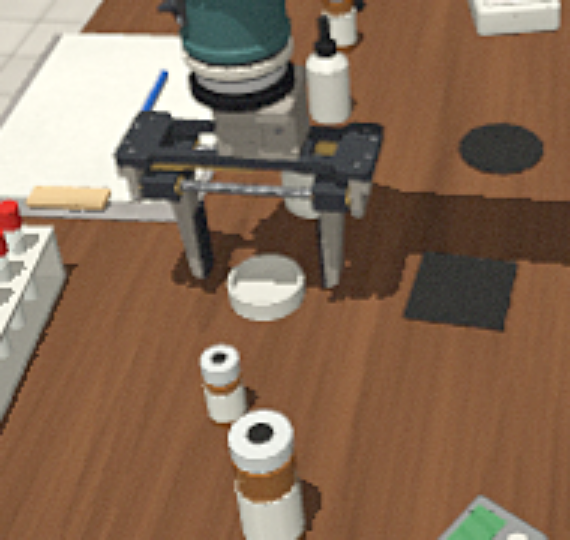

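Even with the TCP reported at -18 mm, the tips (205,275) and (332,285) in the crop still float above the bench beside the dish, with no contact. The real tips are therefore higher than the nominal TCP, so I'll measure them with depth before doing anything else.

```bash
python3 - <<'E'
from h import *
c=np.load("dish.npy"); s=env.sense(); print(s["ee_pos"],s["tcp_rot"].round(3).tolist() if hasattr(s["tcp_rot"],"round") else s["tcp_rot"])
for cam in ("side","scene"):
    P,p=cloud(cam)
    for sx in (-1,1):
        m=near(P,(c[0]+sx*.055,c[1]),.024,.004,.08); q=P[m]
        if len(q)>5: print(cam,sx,len(q),"zmin",np.percentile(q[:,2],[0,2,5,20]).round(4),"x",np.percentile(q[:,0],[2,50,98]).round(4),"y",np.percentile(q[:,1],[2,50,98]).round(4))
    q=P[near(P,c,.038,.002,.03)]; print("dish z",np.percentile(q[:,2],[2,50,98]).round(4))
    q=P[near(P,(.45,0),.03,-.02,.02)]; print("bench z",np.median(q[:,2]).round(4))
E
```

```text
[ 0.64544632  0.12294204 -0.01809185] [[-0.0, 1.0, -0.0], [1.0, 0.0, -0.0], [-0.0, -0.0, -1.0]]
side -1 144 zmin [0.0193 0.0228 0.0261 0.0362] x [0.582  0.5903 0.5989] y [0.1175 0.1328 0.1349]
side 1 173 zmin [0.0206 0.0225 0.0258 0.035 ] x [0.6904 0.694  0.7057] y [0.1141 0.132  0.1352]
dish z [0.0023 0.007  0.0188]
bench z -0.0006
scene -1 92 zmin [0.0192 0.0223 0.0234 0.0298] x [0.5863 0.5995 0.6039] y [0.1182 0.13   0.1334]
scene 1 184 zmin [0.0067 0.0134 0.0247 0.0344] x [0.6808 0.7065 0.7121] y [0.1136 0.1262 0.1332]
dish z [0.0023 0.0067 0.019 ]
bench z -0.0007
```

The real tips are about 38 mm above the reported TCP, while x and y agree. I'll apply that offset.

```bash
sed -i 's/^def move(.*/TIP=.038\ndef move(src,dst,h,base,squeeze,zt=.17):/; s/"""h: TCP height/"""h: real fingertip height/' h.py
sed -i 's/    env.reach(\[\*src,zt\],R); effector.release()/    h=h-TIP\n    env.reach([*src,zt],R); effector.release()/; s/    env.movel(\[\*src,h\],rate=.15); effector.grasp(squeeze)/    env.movel([*src,h+.02],rate=.2); env.movel([*src,h],rate=.06); effector.grasp(squeeze)/' h.py
sed -n 20,40p h.py
python3 - <<'E'
from h import *
c=np.load("dish.npy"); D=(.4915,.1014); h=.004-TIP
env.movel([*c,h],rate=.05); s=env.sense(); print(s["ee_pos"],s["wrist_force"])
effector.grasp(15); s=env.sense(); print("grip",s["gripper_width"],s["grasp_force"])
env.movel([*c,.06],rate=.15); w=env.sense()["gripper_width"]; print(w)
if w>.05:
    env.reach([*D,.06],R); env.movel([*D,.025+h],rate=.2); env.movel([*D,.005+h],rate=.04)
    print(env.sense()["wrist_force"]); effector.release(); env.movel([*D,.17],rate=.2)
    env.reach([.49,.06,.3],R)
    P,p=cloud("wrist","pics/d2.png")
    q=P[near(P,D,.05,.017,.03)]; print("dish",len(q),cv2.minEnclosingCircle(q[:,:2].astype(np.float32)),np.median(q[:,2]))
print(env.sense()["t"])
E
```

```text
def move(src,dst,h,base,squeeze,zt=.17):
    """h: real fingertip height above the thing's underside; base: height of the support at dst"""
    h=h-TIP
    env.reach([*src,zt],R); effector.release()
    env.movel([*src,h+.02],rate=.2); env.movel([*src,h],rate=.06); effector.grasp(squeeze)
    s=env.sense(); print("grip",round(s["gripper_width"],4),round(s["grasp_force"],1),s["t"])
    env.movel([*src,zt],rate=.2); w=env.sense()["gripper_width"]
    env.reach([*dst,zt],R); env.movel([*dst,base+.02+h],rate=.2); env.movel([*dst,base+.001+h],rate=.04)
    s=env.sense(); print("held",round(w,4),round(s["gripper_width"],4),np.round(s["ee_pos"],4),np.round(s["wrist_force"],1))
    effector.release(); env.movel([*dst,zt],rate=.2); print("t",env.sense()["t"])
[ 0.64520453  0.12273756 -0.03450848] [-0.40785688  0.26290649  0.28873133]
grip 0.05884696060877534 15.000003911554813
0.058444121856299575
[ 1.05607312 -0.63883793 -1.14791525]
dish 348 ((0.4909084737300873, 0.1013573557138443), 0.030100973322987556) 0.02302995486607312
26.75
```

```bash
python3 - <<'E'
from h import *
move((.644,.2517),(.4911,.1014),.026,.008,15)
env.reach([.5,.15,.3],R)
P,p=cloud("wrist","pics/v1.png")
q=P[near(P,(.491,.101),.03,.058,.075)]; print("short",len(q),cv2.minEnclosingCircle(q[:,:2].astype(np.float32)),np.median(q[:,2]))
q=P[near(P,(.491,.101),.045,.017,.03)]; print("dish",len(q),cv2.minEnclosingCircle(q[:,:2].astype(np.float32)))
E
```

```text
grip 0.0253 15.0 30.4917
held 0.0258 0.0257 [ 0.4911  0.1013 -0.0031] [-0.5 -0.3 -1.4]
t 36.0333
short 338 ((0.4907296895980835, 0.10179606825113297), 0.013088933192193508) 0.06715973606047423
dish 379 ((0.4908424913883209, 0.10196637362241745), 0.03001139499247074)
```

View pics/v1.png

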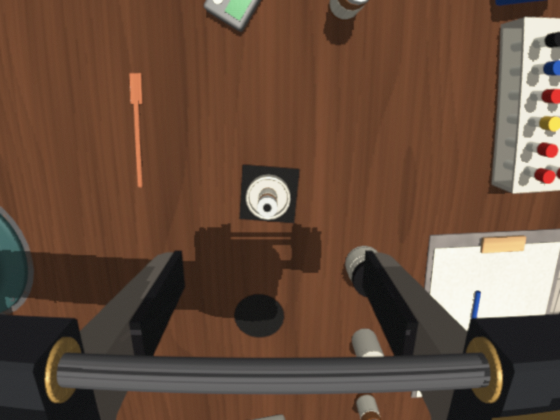

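The picture shows the dish centred on the square mat at (269,196) with the short vial standing in its middle. Tall vial, middle vial and jar are next.

```bash
python3 - <<'E'
from h import *
def chk(w,gold):
    if not abs(env.sense()["gripper_width"])>=0: raise SystemExit
move((.5863,.3493),(.475,-.0972),.05,.004,20)
move((.6588,-.268),(.4832,.002),.042,0,20)
E
```

```text
grip 0.0379 20.0 40.0917
held 0.0376 0.0379 [ 0.4749 -0.0974  0.0169] [ 0.1 -0.5 -0.7]
t 45.9833
grip 0.0315 20.0 49.4833
held 0.0313 0.0316 [0.4832 0.0019 0.0049] [ 0.7 -0.1 -1. ]
t 55.1583
```

```bash
python3 - <<'E'
from h import *
move((.6325,-.0045),(.4587,-.2567),.03,0,20)
env.reach([.52,-.1,.3],R)
P,p=cloud("wrist","pics/f.png")
for n,c,z,r in (("tall",(.475,-.097),.104,.019),("mid",(.483,.002),.078,.016),("jar",(.4587,-.2567),.062,.027),("dropper",(.647,-.14),.1,.02)):
    q=P[near(P,c,r+.02,z-.006,z+.01)]; print(n,len(q),cv2.minEnclosingCircle(q[:,:2].astype(np.float32)) if len(q) else 0)
q=P[near(P,(.4907,-.3848),.12,.03,.046)][:,:2].astype(np.float32); print("meter",cv2.minAreaRect(q))
cloud("side","pics/f2.png"); print(env.sense()["t"])
a=cv2.imread("pics/f.png");b=cv2.imread("pics/f2.png")
E
```

```text
grip 0.0536 20.0 58.1083
held 0.0536 0.0536 [ 0.4585 -0.2569 -0.0071] [-1.3  0.7 -1.1]
t 63.6333
tall 907 ((0.4740653932094574, -0.09568065404891968), 0.01909204013645649)
mid 648 ((0.4819895327091217, 0.0006995722651481628), 0.016396669670939445)
jar 1188 ((0.4573214650154114, -0.2550819516181946), 0.027501041069626808)
dropper 111 ((0.6448624730110168, -0.14230714738368988), 0.004930172581225634)
meter ((0.48573553562164307, -0.36292460560798645), (0.09121399372816086, 0.10589370876550674), 12.631484985351562)
64.5917
```

View pics/f.png

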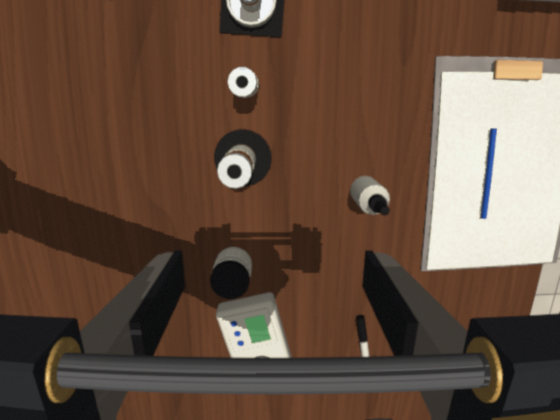

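View pics/f2.png

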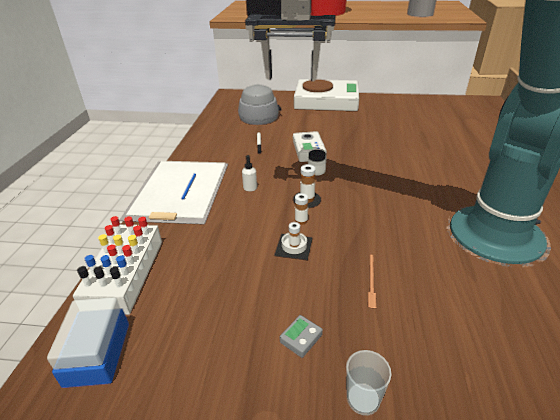

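All five things stand upright in their places: in the side view the dish with short vial is at (294,242), the middle vial at (301,207), the tall one at (308,180) and the jar at (317,161). The dropper and timer are where they were, and the fits agree to about 2 mm.

```bash
python3 -c "
from station import workorder
print(workorder.finish_job())"
```

```text
the job is handed in; nothing more can be done
None
```

The job is handed in at about 65 s: the dish, all three vials and the jar stand upright and released, each within about 2 mm of its target by the wrist camera, and the dropper bottle and timer were not touched; the first dish grasp closed on nothing (the real fingertips sit about 38 mm above the reported TCP), and I corrected for that.

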